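Find the stamped planter tray and push it onto the dispatch line

ROBOT

A 6-joint arm with a two-finger parallel gripper is mounted at the origin on the work surface. World frame = base frame: x ahead of the robot, y to its left, z up, the work surface at z = 0. Lengths are in m, angles in rad, forces in N, time in s.
With the tool pointing down it reaches from about 0.35 to 0.85 m from the base axis. Payload 8.1 kg.
Tool frame: the origin (TCP) lies midway between the tips of the shut fingers; the grasp point (between the pads) lies 19 mm behind it; z points along the fingers, y is the direction in which the jaws open and shut (so a half turn about z gives the same grasp; the last joint's range is limited). The gripper opens to 93 mm and grips with 3 to 60 N. Pads are 15 mm wide; open, the fingers measure 128 mm over their backs; the gripper's body (75 mm by 188 mm) begins 65 mm behind the grasp point.
Start: joints at [-1.32, 0.13, 1.488, -0, 1.523, -0.085], TCP at [0.198, -0.566, 0.219] pointing down, gripper open.
Joint ranges: [-2.96, 2.96], [-0.89, 2.26], [0.02, 2.5], [-1.34, 4.48], [0, 2.73], [-2.66, 2.66]. Speed limits (rad/s): [2.39, 2.39, 2.79, 3.14, 3.14, 3.14].

INTERFACE

Orientations are given as a rotation vector (axis times angle).
In Python, from plant import robot gives the robot as it stands. The module is installed in compiled form; this text tells all that it offers.
- The arm moves only by the shell command python3 -m pendant 'ROWS' [FORCE]. ROWS is JSON, a list of rows, each an object with "translation": the shift along the tool's x, y, z in mm, a list of three; "twist": the turn, a rotation vector about the tool's x, y, z in rad, a list of three; "grip": the opening, from -1 (shut) to 1 (fully open). A call has exactly 10 rows; each row shifts and turns the pose as measured when the row begins, along the tool's axes as they then stand; what a row does not reach is not made up. A row lasts 1/10 s, in which the tool goes at most 50 mm and 8.59 degrees, less where a joint would pass 70% of its speed; a pose out of reach is approached as far as the arm can. A call is refused whole if a number of a shift passes 50 or a number of a turn 0.15, either way. A call with a gripper value outside its range is refused whole. The fingers move at their own pace and stop on an object; FORCE is the grip in N (left out, the last holds). Time passes only in rows, so rows that do not move let the fingers close, or fill a call up. It gives the time, the measured TCP pose, the force and the opening at its end, in the units of the state.
- robot.read_state(): the state, without advancing time (a new reading comes with each control period).
- robot.read_camera(name): name is "scene" or "top"; returns (picture, depth): 480x640x3 uint8, red, green, blue; 480x640 float32, m along the optical axis (not along the pixel's ray), 0 where there is no reading.
- robot.camera_info(name): a dict with "vertical_fov" (degrees; the focal length in pixels is half the picture's height over the tangent of half this angle, whatever the lens; pixels are square), "cx", "cy" (the principal point, pixels), "cam_to_world" (4x4, takes a point from camera to world coordinates). Camera axes: x right, y up, looking along -z (the intrinsics and any distortion apply to the point x, -y, -z); pixel columns grow to the right and rows downward; lengths in m; the calibration is good to about 2 mm. A picture is of the moment at which its call begins. camera_info takes no time and is no camera call.
- robot.close_job(): hands the job in, once; it reports no verdict.
The state is a dict: "t": time; "q": joint angles; "dq": joint speeds; "joint_torque": joint torques, N m; "tool_pos": TCP position; "orientation": TCP orientation; "force": force on the tool from outside, world axes, zero at the start; "wrist_torque": the same for the moment, N m; "opening": finger opening in m.
Only numpy, scipy, OpenCV 4.12 (cv2) and the standard library are available. Lean on these libraries where they do the work, as an engineer would, in place of code of your own. Each camera call takes 0.05 s, during which the arm holds its last target. There are 200 camera calls.

TASK

Two identical empty planter trays stand side by side; one of them has a round stamp on its underside. With the fingertips tip the robot's left-hand tray steeply back towards the robot (about 60 degrees) so that its underside can be seen from in front, hold it there for a moment and let it back down onto its feet, then do the same with the right-hand tray. Then push the stamped tray away from the robot onto the tape line, so that the tape runs under its middle, and leave it standing there; the other tray stays upright on the robot's side of the line, neither tray is lifted, carried or overturned, and the other things on the table are left alone.

Things in the scene. Friction and masses are not known exactly. Their poses are not given: they have to be found in the camera images.
- tray_stamped: open planter tray, taupe plastic, 90 mm deep (x) by 160 wide (y) by 85 high, upright 4 mm walls, rim bead sticking out 6 mm; top of floor 14 mm up; on four 8 mm feet, outer edges at x = -30 and +30 mm. 0.26 to 0.44 kg. Origin: centre of footprint at table level; x away from the robot (yaw -0.05 to -0.6), z up. Has a stamp, a pale 72 mm disc with a cross, mid-underside. Stands left (+y) or right (-y)
- tray_plain: open planter tray, taupe plastic, 90 mm deep (x) by 160 wide (y) by 85 high, upright 4 mm walls, rim bead sticking out 6 mm; top of floor 14 mm up; on four 8 mm feet, outer edges at x = -30 and +30 mm. 0.26 to 0.44 kg. Origin: centre of footprint at table level; x away from the robot (yaw -0.05 to -0.6), z up. Bare underside; same size as the other. On the other side
- tray_stamped_wall (a point): where to push to tip the tray: from inside, towards the robot, about 2 N. It turns about its near feet, past 0.5 rad about its bottom near edge (x = -45 mm), and may slip a few mm; it falls back on its feet when let go below 1.15 rad. This point: stamped tray, middle of the inner face of its robot-side wall, 75 mm up
- tray_plain_wall (a point): the same point on the plain tray: middle of the inner face of its robot-side wall, 75 mm up; that tray tips in the same way
- line: the dispatch line: flat pale tape on the table, 20 mm wide and 700 mm long, crossing in front of the robot beyond both trays. Origin at its middle; its own x points across it, away from the robot, its y runs along it. Nothing to bump into
- pot: terracotta pot, 80 mm across, 75 mm high, at the left; bystander. Origin under its centre
- bowl: cream bowl 96 mm across, 44 mm high, with a small succulent (to 75 mm), at the right; bystander. Origin under its centre
- trowel: hand trowel, 255 mm long, lying at the far left; bystander. Origin near the middle of its length at table level
Things that resemble listed ones, but are neither listed nor needed, are in the scene too. What is shaped like the tray_plain but blue, purple or yellow is not meant.

How it is judged:
On the way, in this order (a step that is already met when the one before it is completed fails the run):
1. the left tray is tipped up by at least 54 degrees while the right one stands (((world y of tray_stamped above 0 m and angle between tray_stamped's own z axis and vertical above 0.95 rad and angle between tray_plain's own z axis and vertical below 0.1 rad) or (world y of tray_stamped below 0 m and angle between tray_plain's own z axis and vertical above 0.95 rad and angle between tray_stamped's own z axis and vertical below 0.1 rad))), for 0.2 s.
2. the left tray is back on its feet and the right one is tipped up by at least 54 degrees (((world y of tray_stamped above 0 m and angle between tray_plain's own z axis and vertical above 0.95 rad and angle between tray_stamped's own z axis and vertical below 0.1 rad) or (world y of tray_stamped below 0 m and angle between tray_stamped's own z axis and vertical above 0.95 rad and angle between tray_plain's own z axis and vertical below 0.1 rad))), for 0.2 s.
3. the stamped tray stands on its feet on the line, the tape under its middle (x of tray_stamped in the frame of line between -0.022 and 0.022 m and angle between tray_stamped's own z axis and vertical below 0.1 rad), for 0.2 s.
At the end, for the whole second after the job is handed in: The stamped tray's centre lies within 22 mm of the middle of the tape's width and within the tape's length; the other tray's centre is at least 30 mm on the robot's side of the tape's middle; both trays stand level (0.06 rad) on their feet, at rest (x of tray_stamped in the frame of line between -0.022 and 0.022 m and y of tray_stamped in the frame of line between -0.35 and 0.35 m and x of tray_plain in the frame of line below -0.03 m and angle between each of tray_stamped, tray_plain's own z axis and vertical below 0.06 rad and linear speed of each of tray_stamped, tray_plain below 0.02 m/s); the robot touches nothing.
It fails at once if a tray is lifted off the table (level and 25 mm up, or its origin above 85 mm) (((height (world z) of tray_stamped above 0.025 m and angle between tray_stamped's own z axis and vertical below 0.2 rad) or height (world z) of tray_stamped above 0.085 m) or ((height (world z) of tray_plain above 0.025 m and angle between tray_plain's own z axis and vertical below 0.2 rad) or height (world z) of tray_plain above 0.085 m)).
It fails at once if a tray is overturned (tilted more than 80 degrees) (angle between any of tray_stamped, tray_plain's own z axis and vertical above 1.4 rad).
It fails at once if a bystander is moved by more than 30 mm (distance of any of pot, bowl, trowel from where it was at the start of the episode above 0.03 m).
It also fails if it takes over 72 s, if anything falls off the work surface, if the arm or the gripper's body presses on something with over 40 N, if the wrist force passes 120 N, or if a joint passes its speed limit or range.

## Working session

There is one attempt and no reset: what is moved stays moved. The work goes in short steps, Python scripts to look and compute and a shell command to move; the robot and the scene stay as the last step left them, time stands still between calls to the robot, and variables do not carry over. Pictures are saved under pics/ and viewed, about 8 in all and at most 12, crops included, and the job is handed in when it is done.

```bash
mkdir -p pics
cat > h.py <<'E'
import numpy as np,cv2
from plant import robot
def K(n):
    c=robot.camera_info(n); f=240/np.tan(np.radians(c["vertical_fov"])/2); return f,c["cx"],c["cy"],np.array(c["cam_to_world"]),c
def ray(n,u,v,z):
    f,cx,cy,T,_=K(n); d=T[:3,:3]@np.array([(u-cx)/f,-(v-cy)/f,-1]); o=T[:3,3]; return o+d*(z-o[2])/d[2]
def cloud(n,dep):
    f,cx,cy,T,_=K(n); v,u=np.mgrid[:480,:640]; p=np.stack([(u-cx)/f*dep,-(v-cy)/f*dep,-dep],-1)
    return p@T[:3,:3].T+T[:3,3]
def snap(n,tag):
    p,d=robot.read_camera(n); cv2.imwrite(f"pics/{tag}.png",p[...,::-1]); np.save(f"pics/{tag}.npy",d); return p,d
E
python3 - <<'E'
from h import *
for n in("scene","top"):
    snap(n,n+"0"); print(n,K(n)[4])
a=cv2.imread("pics/scene0.png");b=cv2.imread("pics/top0.png")
print(robot.read_state())
E
```

```text
scene {'vertical_fov': 55.85194774144735, 'cx': 317.5595423482318, 'cy': 241.85840681800698, 'cam_to_world': array([[ 0.3658291 , -0.61132161,  0.70175135,  1.3725555 ],
       [ 0.93057954,  0.22907914, -0.28555991, -0.25942951],
       [ 0.01381235,  0.75750158,  0.6526872 ,  0.82452196],
       [ 0.        ,  0.        ,  0.        ,  1.        ]])}
top {'vertical_fov': 48.96104298159545, 'cx': 311.6765394832705, 'cy': 241.5342273158119, 'cam_to_world': array([[ 0.01024469,  0.98960559, -0.14344275,  0.37360592],
       [-0.99989252,  0.00863358, -0.01184965,  0.04046494],
       [-0.01048805,  0.14354872,  0.98958767,  1.46125787],
       [ 0.        ,  0.        ,  0.        ,  1.        ]])}
{'t': 0.1, 'q': array([-1.32040671e+00,  1.31113840e-01,  1.48917857e+00, -9.83352240e-06,
        1.52297780e+00, -8.54142822e-02]), 'dq': array([ 0.00030385, -0.00315216, -0.00351875, -0.00115934, -0.00033542,
        0.00044645]), 'joint_torque': array([ 8.56280931e-04, -5.61342931e+01, -4.93096983e+01,  7.69882207e-02,
        2.90779013e-02, -6.19816842e-05]), 'tool_pos': array([ 0.19759888, -0.5659853 ,  0.217671  ]), 'orientation': array([-3.09576649e+00, -5.24726139e-01,  2.32368827e-04]), 'force': array([-0.12053884, -0.00130369,  0.08647092]), 'wrist_torque': array([ 0.00177297,  0.01918667, -0.00956485]), 'opening': 0.0930254277879386}
```

View pics/scene0.png

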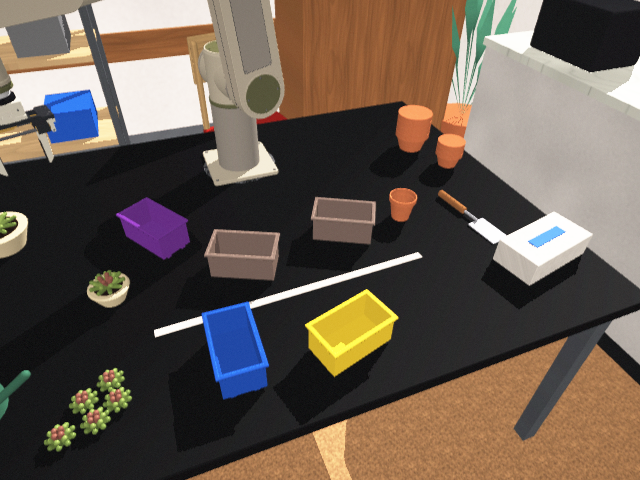

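View pics/top0.png

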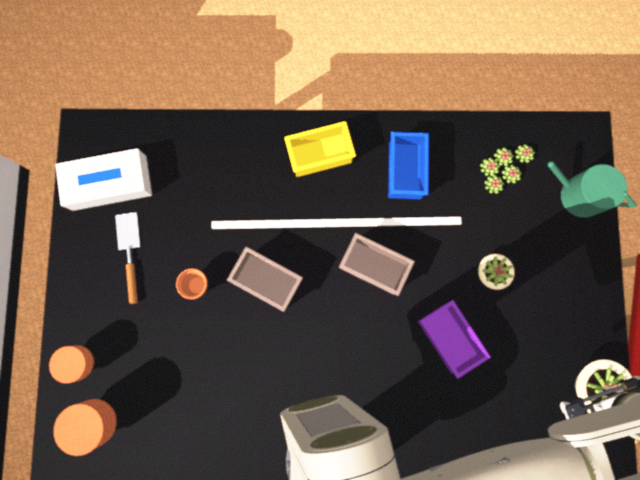

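Candidates: taupe trays at top (265,279) [left] and (377,265) [right]. The purple (454,338), blue (408,165) and yellow (320,148) trays are decoys. The pot is at (191,284), the bowl at (497,271) and the tape runs along row 222. Measuring with both views.

```bash
cat > m.py <<'E'
from h import *
def trays(n,img,dep,zlo=.06):
    P=cloud(n,dep); h=cv2.cvtColor(img,cv2.COLOR_RGB2HSV).astype(int)
    ok=(dep>0)&(P[...,2]>zlo)&(P[...,2]<.1)&(P[...,0]>.25)&(P[...,0]<.85)&(abs(P[...,1])<.3)&(h[...,1]<110)&(h[...,2]>50)
    k,L,S,C=cv2.connectedComponentsWithStats(ok.astype(np.uint8))
    for i in range(1,k):
        if S[i,4]<150: continue
        q=P[L==i]; r=cv2.minAreaRect((q[:,:2]*1000).astype(np.float32))
        print(n,S[i,4],C[i].round(),"rect",np.round(r[0],1),np.round(r[1],1),round(r[2],1),"z",np.percentile(q[:,2],[5,50,95]).round(4))
def line(n,img,dep):
    P=cloud(n,dep); h=cv2.cvtColor(img,cv2.COLOR_RGB2HSV).astype(int)
    ok=(h[...,1]<60)&(h[...,2]>190)&(abs(P[...,2])<.02)&(P[...,0]>.3)&(P[...,0]<.85)&(abs(P[...,1])<.45)&(dep>0)
    k,L,S,C=cv2.connectedComponentsWithStats(ok.astype(np.uint8)); i=1+S[1:,4].argmax()
    v,u=np.where(L==i); Q=np.array([ray(n,a,b,0) for a,b in zip(u,v)]); r=cv2.minAreaRect((Q[:,:2]*1000).astype(np.float32))
    f=np.polyfit(Q[:,1],Q[:,0],2)
    print(n,"line",len(u),np.round(r[0],1),np.round(r[1],1),round(r[2],2),"x(y) fit",np.polyfit(Q[:,1],Q[:,0],1).round(4),f.round(4))
E
python3 - <<'E'
from m import *
for n in("top","scene"):
    img=cv2.imread(f"pics/{n}0.png")[...,::-1].copy(); d=np.load(f"pics/{n}0.npy")
    trays(n,img,d); line(n,img,d)
    P=cloud(n,d)
    for t,(u,v) in {"top":{"pot":(191,284),"bowl":(497,271),"table":(330,330),"purple":(454,338)},"scene":{"pot":(402,205),"bowl":(108,287),"table":(330,260)}}[n].items() if 0 else {"top":{"pot":(191,284),"bowl":(497,271),"table":(330,330),"purple":(454,338)},"scene":{"pot":(402,205),"bowl":(108,287),"table":(330,260)}}[n].items(): print(t,P[v,u].round(3))
a=cv2.imread("pics/top0.png")[200:350,170:450]; cv2.imwrite("pics/crop.png",cv2.resize(a,None,fx=2.5,fy=2.5))
E
```

```text
top 860 [378. 263.] rect [ 516.2 -113. ] [172.5 103.3] 64.5 z [0.0685 0.0846 0.0895]
top 812 [263. 278.] rect [475.  180.2] [172. 102.] 61.9 z [0.0735 0.0848 0.0897]
top line 2027 [640.4  -9.1] [ 23.7 703.4] 1.5 x(y) fit [-0.0268  0.6402] [-0.0022 -0.0268  0.6403]
pot [0.374 0.04  1.461]
bowl [ 0.503 -0.439  0.05 ]
table [ 0.341  0.005 -0.003]
purple [ 0.324 -0.328  0.017]
scene 1192 [343. 212.] rect [477.5 179.4] [172.1 109.6] 61.9 z [0.062  0.079  0.0876]
scene 1439 [241. 246.] rect [ 517.7 -112.9] [173.  107.2] 64.8 z [0.062  0.0809 0.0874]Traceback (most recent call last):
  File "<stdin>", line 4, in <module>
  File "m.py", line 14, in line
    v,u=np.where(L==i); Q=np.array([ray(n,a,b,0) for a,b in zip(u,v)]); r=cv2.minAreaRect((Q[:,:2]*1000).astype(np.float32))
                                    ~~~^^^^^^^^^
  File "h.py", line 6, in ray
    f,cx,cy,T,_=K(n); d=T[:3,:3]@np.array([(u-cx)/f,-(v-cy)/f,-1]); o=T[:3,3]; return o+d*(z-o[2])/d[2]
                ~^^^
  File "h.py", line 4, in K
    c=robot.camera_info(n); f=240/np.tan(np.radians(c["vertical_fov"])/2); return f,c["cx"],c["cy"],np.array(c["cam_to_world"]),c
ValueError: time passes only in moves, steps and waits
```

Both views agree to about 2 mm: left tray (476,180), yaw -0.49; right tray (517,-113), yaw -0.44; line x = 640 - 0.027·y. Moving with shut fingers to above the left tray.

```bash
cat >> h.py <<'E'
from scipy.spatial.transform import Rotation as R
def go(pos,yaw,pitch=0):
    """remaining shift (mm) and turn in tool axes to a target in which tool x=-tray x, z down; pitch>0 leans the hand towards robot"""
    s=robot.read_state(); A=R.from_rotvec(s["orientation"])
    x=[-np.cos(yaw),-np.sin(yaw),0]; y=[-np.sin(yaw),np.cos(yaw),0]
    B=R.from_matrix(np.array([x,y,[0,0,-1]]).T)*R.from_rotvec([0,-pitch,0])
    print("t",round(s["t"],2),"tcp",(s["tool_pos"]*1000).round(1),"shift",A.inv().apply(np.array(pos)-s["tool_pos"]*1000).round(1),"turn",(A.inv()*B).as_rotvec().round(3),"F",s["force"].round(1),"q",s["q"].round(2))
E
python3 -m pendant '[{"translation":[37,-28,0],"twist":[0,0,0],"grip":-1},{"translation":[37,-28,0],"twist":[0,0,0],"grip":-1},{"translation":[37,-28,0],"twist":[0,0,0],"grip":-1},{"translation":[37,-28,0],"twist":[0,0,0],"grip":-1},{"translation":[37,-28,0],"twist":[0,0,0],"grip":-1},{"translation":[37,-28,0],"twist":[0,0,0],"grip":-1},{"translation":[37,-28,0],"twist":[0,0,0],"grip":-1},{"translation":[37,-28,0],"twist":[0,0,0],"grip":-1},{"translation":[37,-28,0],"twist":[0,0,0],"grip":-1},{"translation":[37,-28,0],"twist":[0,0,0],"grip":-1}]' 20
python3 -c "
from h import *
go([458,189,200],-.49)"
```

```text
t: 1.1
tool_pos: [0.4586, -0.1682, 0.213]
orientation: [-3.092, -0.507, 0.005]
force: [1.2, -0.4, -0.2]
opening: 0.0173
t 1.1 tcp [ 458.6 -168.2  213. ] shift [ 113.6 -338.6   15.6] turn [-0.007 -0.009 -2.327] F [ 1.2 -0.4 -0.2] q [-0.46 -0.17  1.79  0.    1.52  0.79]
```

```bash
python3 -m pendant '[{"translation":[14,-43,0],"twist":[0,0,0],"grip":-1},{"translation":[14,-43,0],"twist":[0,0,0],"grip":-1},{"translation":[14,-43,0],"twist":[0,0,0],"grip":-1},{"translation":[14,-43,0],"twist":[0,0,0],"grip":-1},{"translation":[14,-43,0],"twist":[0,0,0],"grip":-1},{"translation":[14,-43,0],"twist":[0,0,0],"grip":-1},{"translation":[14,-43,0],"twist":[0,0,0],"grip":-1},{"translation":[14,-43,0],"twist":[0,0,0],"grip":-1},{"translation":[0,0,0],"twist":[0,0,-0.15],"grip":-1},{"translation":[0,0,0],"twist":[0,0,-0.15],"grip":-1}]'
python3 -m pendant '[{"translation":[0,0,0],"twist":[0,0,-0.15],"grip":-1},{"translation":[0,0,0],"twist":[0,0,-0.15],"grip":-1},{"translation":[0,0,0],"twist":[0,0,-0.15],"grip":-1},{"translation":[0,0,0],"twist":[0,0,-0.15],"grip":-1},{"translation":[0,0,0],"twist":[0,0,-0.15],"grip":-1},{"translation":[0,0,0],"twist":[0,0,-0.15],"grip":-1},{"translation":[0,0,0],"twist":[0,0,-0.15],"grip":-1},{"translation":[0,0,0],"twist":[0,0,-0.15],"grip":-1},{"translation":[0,0,0],"twist":[0,0,-0.15],"grip":-1},{"translation":[0,0,0],"twist":[0,0,-0.15],"grip":-1}]'
python3 -c "
from h import *
go([458,189,200],-.49)"
```

```text
t: 2.1
tool_pos: [0.4504, 0.2149, 0.212]
orientation: [-2.974, -0.975, 0.01]
force: [-0.5, -0.2, -0.7]
opening: 0.0007
t: 3.1
tool_pos: [0.4464, 0.2156, 0.2067]
orientation: [-1.511, -2.732, 0.006]
force: [0.2, -0.9, -0.7]
opening: 0.0003
t 3.1 tcp [446.4 215.6 206.7] shift [-28.8  -4.3   6.3] turn [-0.009 -0.018 -0.52 ] F [ 0.2 -0.9 -0.7] q [ 0.34 -0.13  1.77  0.01  1.52 -0.22]
```

```bash
python3 -m pendant '[{"translation":[0,0,0],"twist":[0,0,-0.15],"grip":-1},{"translation":[0,0,0],"twist":[0,0,-0.15],"grip":-1},{"translation":[0,0,0],"twist":[0,0,-0.15],"grip":-1},{"translation":[0,0,0],"twist":[0,-0.01,-0.1],"grip":-1},{"translation":[-7,-6,0],"twist":[0,0,0],"grip":-1},{"translation":[-7,-6,0],"twist":[0,0,0],"grip":-1},{"translation":[-7,-6,0],"twist":[0,0,0],"grip":-1},{"translation":[0,0,0],"twist":[0,0,0],"grip":-1},{"translation":[0,0,0],"twist":[0,0,0],"grip":-1},{"translation":[0,0,0],"twist":[0,0,0],"grip":-1}]'
python3 -c "
from h import *
go([458,189,70],-.49)"
```

```text
t: 4.1
tool_pos: [0.4567, 0.1863, 0.2034]
orientation: [-0.717, -3.043, 0.007]
force: [0.2, 0.8, -0.1]
opening: 0.0004
t 4.1 tcp [456.7 186.3 203.4] shift [ -1.8   4.  133.4] turn [-0.008 -0.014  0.027] F [ 0.2  0.8 -0.1] q [ 0.28 -0.14  1.78  0.    1.51 -0.83]
```

```bash
python3 -m pendant '[{"translation":[-2,2,40],"twist":[0,0,0],"grip":-1},{"translation":[0,2,40],"twist":[0,0,0.02],"grip":-1},{"translation":[0,0,30],"twist":[0,0,0],"grip":-1},{"translation":[0,0,20],"twist":[0,0,0],"grip":-1},{"translation":[0,0,5],"twist":[0,-0.01,0],"grip":-1},{"translation":[2,0,0],"twist":[0,0,0],"grip":-1},{"translation":[2,0,0],"twist":[0,0,0],"grip":-1},{"translation":[2,0,0],"twist":[0,0,0],"grip":-1},{"translation":[0,0,0],"twist":[0,0,0],"grip":-1},{"translation":[0,0,0],"twist":[0,0,0],"grip":-1}]'
python3 -c "
from h import *
go([440,199,68],-.49)
for n in ['scene']: p,d=snap(n,'a1')
cv2.imwrite('pics/a1c.png',cv2.resize(p[130:330,170:470][...,::-1],None,fx=2.5,fy=2.5))"
```

```text
t: 5.1
tool_pos: [0.4571, 0.1951, 0.0712]
orientation: [0.753, 3.044, -0.0]
force: [0.1, 0.7, -0.6]
opening: 0.0007
t 5.1 tcp [457.1 195.1  71.2] shift [17.  -4.5  3.2] turn [0.001 0.005 0.005] F [ 0.1  0.7 -0.6] q [ 0.3  -0.03  1.93 -0.    1.23 -0.78]
```

View pics/a1c.png

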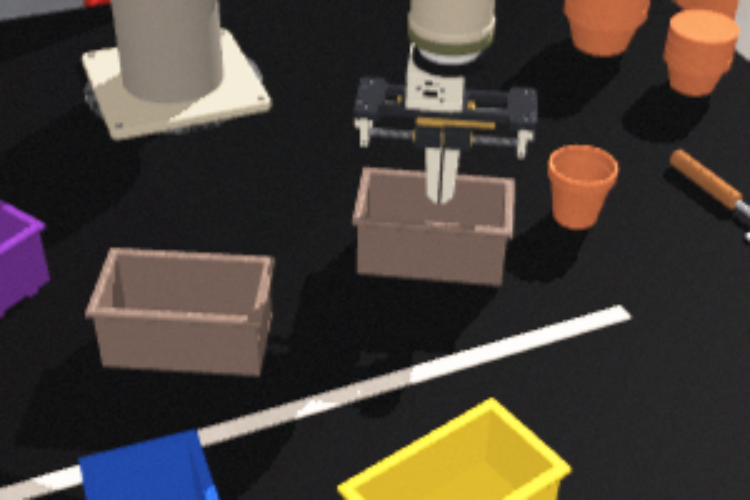

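Picture shows the shut fingers inside the left tray, at crop (440,190), behind the near wall with the pot clear. Pushing towards the robot.

```bash
python3 -m pendant '[{"translation":[5,-2,1],"twist":[0,0,0],"grip":-1},{"translation":[5,-2,1],"twist":[0,0,0],"grip":-1},{"translation":[4,0,1],"twist":[0,0,0],"grip":-1},{"translation":[4,0,1],"twist":[0,0,0],"grip":-1},{"translation":[4,0,1.5],"twist":[0,0,0],"grip":-1},{"translation":[4,0,1.5],"twist":[0,0,0],"grip":-1},{"translation":[4,0,2],"twist":[0,0,0],"grip":-1},{"translation":[4,0,2],"twist":[0,0,0],"grip":-1},{"translation":[4,0,2],"twist":[0,0,0],"grip":-1},{"translation":[4,0,2],"twist":[0,0,0],"grip":-1}]'
cat >> h.py <<'E'
def tilt(n,img,dep,c,yaw,tag,w=.11):
    """tray pixels in side-profile: tray x, z"""
    P=cloud(n,dep); h=cv2.cvtColor(img,cv2.COLOR_RGB2HSV).astype(int)
    q=P-np.array([c[0],c[1],0])/1000; lx=q[...,0]*np.cos(yaw)+q[...,1]*np.sin(yaw); ly=-q[...,0]*np.sin(yaw)+q[...,1]*np.cos(yaw)
    ok=(dep>0)&(abs(lx)<.16)&(abs(ly)<.09)&(P[...,2]>.004)&(P[...,2]<.16)&(h[...,2]>40)&(h[...,1]>25)
    np.savez("pics/"+tag,lx=lx[ok],ly=ly[ok],z=P[...,2][ok])
    H=lambda a,b:np.round([a,b],1)
    s=ok&(abs(ly)>.045)
    for lo in range(-120,80,10):
        m=s&(lx*1000>=lo)&(lx*1000<lo+10)
        if m.sum()>8: print(lo+5,m.sum(),(np.percentile(P[...,2][m],[10,50,90])*1000).round())
E
python3 -c "
from h import *
go([440,199,68],-.49)
p,d=snap('scene','a2'); tilt('scene',p,d,(476,180),-.49,'a2')
cv2.imwrite('pics/a2c.png',cv2.resize(p[130:330,170:470][...,::-1],None,fx=2.5,fy=2.5))"
```

```text
t: 6.15
tool_pos: [0.4166, 0.2123, 0.056]
orientation: [0.753, 3.041, 0.001]
force: [1.2, -0.4, 0.6]
opening: 0.0004
t 6.15 tcp [416.6 212.3  56. ] shift [-27.   -0.8 -11.8] turn [0.003 0.008 0.004] F [ 1.2 -0.4  0.6] q [ 0.37 -0.09  2.02 -0.    1.2  -0.72]
-85 44 [63. 66. 69.]
-75 23 [64. 67. 75.]
-55 9 [ 85. 148. 154.]
-35 34 [143. 151. 159.]
-25 9 [101. 146. 156.]
-5 164 [ 98. 105. 114.]
5 201 [ 81.  90. 102.]
15 217 [56. 71. 80.]
25 175 [45. 54. 63.]
35 12 [47. 48. 51.]
```

```bash
python3 -m pendant '[{"translation":[3,0,2.6],"twist":[0,-0.04,0],"grip":-1},{"translation":[3,0,2.5],"twist":[0,-0.04,0],"grip":-1},{"translation":[3.1,0,2.4],"twist":[0,-0.04,0],"grip":-1},{"translation":[3.2,0,2.3],"twist":[0,-0.04,0],"grip":-1},{"translation":[3.3,0,2.1],"twist":[0,-0.04,0],"grip":-1},{"translation":[3.3,0,2],"twist":[0,-0.04,0],"grip":-1},{"translation":[3.4,0,1.8],"twist":[0,-0.03,0],"grip":-1},{"translation":[3.5,0,1.6],"twist":[0,-0.03,0],"grip":-1},{"translation":[0,0,0],"twist":[0,0,0],"grip":-1},{"translation":[0,0,0],"twist":[0,0,0],"grip":-1}]'
python3 -c "
from h import *
go([440,199,68],-.49,.3)
p,d=snap('scene','a3'); tilt('scene',p,d,(476,180),-.49,'a3')
cv2.imwrite('pics/a3c.png',cv2.resize(p[130:330,170:470][...,::-1],None,fx=2.5,fy=2.5))"
```

```text
t: 7.2
tool_pos: [0.3951, 0.2243, 0.035]
orientation: [0.68, 2.746, -0.103]
force: [1.1, -0.6, 0.4]
opening: 0.0002
t 7.2 tcp [395.1 224.3  35. ] shift [-59.3  -1.3 -15.2] turn [0.006 0.019 0.003] F [ 1.1 -0.6  0.4] q [ 0.64 -0.22  2.22 -0.34  1.02 -0.29]
-105 28 [ 46. 152. 159.]
-95 50 [129. 151. 157.]
-85 41 [ 85. 134. 145.]
-75 28 [100. 113. 120.]
-65 137 [108. 114. 120.]
-55 93 [103. 106. 110.]
-45 100 [ 11. 100. 105.]
-35 187 [19. 35. 98.]
-25 166 [26. 88. 93.]
-15 154 [59. 82. 88.]
-5 129 [60. 75. 83.]
```

View pics/a3c.png

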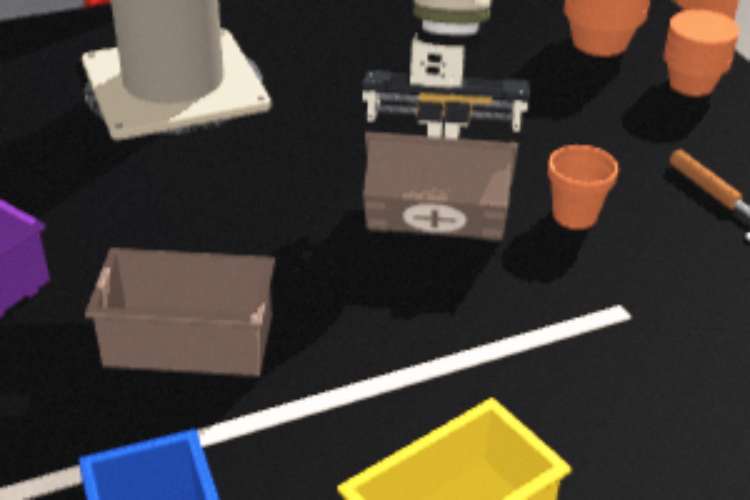

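The stamp disc shows on the left tray at crop (435,217); tilt is about 1.0 rad. I'll push a little more, hold, then let it down.

```bash
python3 -m pendant '[{"translation":[2,0,0.5],"twist":[0,0,0],"grip":-1},{"translation":[1.5,0,0.5],"twist":[0,0,0],"grip":-1},{"translation":[0,0,0],"twist":[0,0,0],"grip":-1},{"translation":[0,0,0],"twist":[0,0,0],"grip":-1},{"translation":[0,0,0],"twist":[0,0,0],"grip":-1},{"translation":[0,0,0],"twist":[0,0,0],"grip":-1},{"translation":[-3.5,0,-1.6],"twist":[0,0.03,0],"grip":-1},{"translation":[-3.5,0,-1.7],"twist":[0,0.04,0],"grip":-1},{"translation":[-3.5,0,-1.8],"twist":[0,0.04,0],"grip":-1},{"translation":[-3.5,0,-2],"twist":[0,0.04,0],"grip":-1}]'
python3 -m pendant '[{"translation":[-3.3,0,-2.1],"twist":[0,0.04,0],"grip":-1},{"translation":[-3.3,0,-2.3],"twist":[0,0.04,0],"grip":-1},{"translation":[-3.2,0,-2.5],"twist":[0,0.04,0],"grip":-1},{"translation":[-3,0,-2.5],"twist":[0,0.03,0],"grip":-1},{"translation":[-3,0,-2.5],"twist":[0,0,0],"grip":-1},{"translation":[-4,0,-2],"twist":[0,0,0],"grip":-1},{"translation":[-4,0,-2],"twist":[0,0,0],"grip":-1},{"translation":[-4,0,-2],"twist":[0,0,0],"grip":-1},{"translation":[-4,0,-1.5],"twist":[0,0,0],"grip":-1},{"translation":[-4,0,-1],"twist":[0,0,0],"grip":-1}]'
python3 -c "
from h import *
go([440,199,68],-.49,0)
p,d=snap('scene','a4'); tilt('scene',p,d,(476,180),-.49,'a4')
p,d=robot.read_camera('scene')"
```

```text
t: 8.25
tool_pos: [0.4024, 0.2205, 0.0436]
orientation: [0.716, 2.895, -0.051]
force: [-0.0, -0.9, 1.3]
opening: 0.0004
t: 9.25
tool_pos: [0.4369, 0.2024, 0.0676]
orientation: [0.75, 3.038, 0.006]
force: [1.6, -1.4, 0.7]
opening: 0.0003
t 9.25 tcp [436.9 202.4  67.6] shift [-4.3 -1.6 -0.3] turn [0.007 0.011 0.006] F [ 1.6 -1.4  0.7] q [ 0.33 -0.07  1.98 -0.    1.22 -0.76]
-65 12 [81. 83. 85.]
-55 302 [44. 65. 83.]
-45 74 [40. 55. 86.]
-35 12 [85. 87. 88.]
-25 26 [62. 87. 89.]
-15 17 [ 87.  89. 158.]
-5 26 [ 81.  90. 156.]
5 15 [89. 91. 93.]
15 15 [90. 92. 93.]
25 53 [71. 92. 94.]
35 590 [25. 58. 92.]
45 27 [22. 30. 40.]
```

```bash
python3 -m pendant '[{"translation":[-4,0,0],"twist":[0,0,0],"grip":-1},{"translation":[-4,0,0],"twist":[0,0,0],"grip":-1},{"translation":[-4,0,0],"twist":[0,0,0],"grip":-1},{"translation":[-4,0,0],"twist":[0,0,0],"grip":-1},{"translation":[-4,0,-3],"twist":[0,0,0],"grip":-1},{"translation":[-2,0,-20],"twist":[0,0,0],"grip":-1},{"translation":[0,0,-30],"twist":[0,0,0],"grip":-1},{"translation":[0,0,-30],"twist":[0,0,0],"grip":-1},{"translation":[0,0,-20],"twist":[0,0,0],"grip":-1},{"translation":[0,0,0],"twist":[0,0,0],"grip":-1}]'
python3 -c "
from h import *
from m import trays
go([497,-104,165],-.443)
p,d=snap('scene','a5'); trays('scene',p,d)"
```

```text
t: 10.35
tool_pos: [0.4552, 0.1904, 0.1727]
orientation: [0.753, 3.044, 0.003]
force: [0.1, 0.1, -0.8]
opening: 0.0007
t 10.35 tcp [455.2 190.4 172.7] shift [-174.3 -241.     7.9] turn [ 0.003  0.005 -0.042] F [ 0.1  0.1 -0.8] q [ 0.29 -0.14  1.84 -0.    1.43 -0.79]
scene 1194 [343. 212.] rect [472.9 182.3] [171.4 109.6] 61.2 z [0.0618 0.0789 0.0874]
scene 1427 [242. 246.] rect [ 517.1 -112.7] [172.2 106.6] 64.7 z [0.0622 0.0809 0.0872]
```

```bash
python3 -m pendant '[{"translation":[-25,-34.5,0],"twist":[0,0,0],"grip":-1},{"translation":[-25,-34.5,0],"twist":[0,0,0],"grip":-1},{"translation":[-25,-34.5,0],"twist":[0,0,0],"grip":-1},{"translation":[-25,-34.5,0],"twist":[0,0,0],"grip":-1},{"translation":[-25,-34.5,0],"twist":[0,0,0],"grip":-1},{"translation":[-25,-34.5,0],"twist":[0,0,0],"grip":-1},{"translation":[-25,-34,0],"twist":[0,0,0],"grip":-1},{"translation":[0,0,0],"twist":[0,0,-0.04],"grip":-1},{"translation":[0,0,0],"twist":[0,0,0],"grip":-1},{"translation":[0,0,0],"twist":[0,0,0],"grip":-1}]'
python3 -c "
from h import *
go([497,-104,69],-.443)"
```

```text
t: 11.4
tool_pos: [0.4905, -0.1141, 0.1528]
orientation: [-0.685, -3.049, -0.002]
force: [-0.4, 0.3, 0.6]
opening: 0.0005
t 11.4 tcp [ 490.5 -114.1  152.8] shift [-2.9 12.1 83.8] turn [-0.002 -0.016  0.001] F [-0.4  0.3  0.6] q [-0.33 -0.07  1.82 -0.    1.41 -1.46]
```

```bash
python3 -m pendant '[{"translation":[-3,6,20],"twist":[0,-0.015,0],"grip":-1},{"translation":[0,6,25],"twist":[0,0,0],"grip":-1},{"translation":[0,0,25],"twist":[0,0,0],"grip":-1},{"translation":[0,0,13],"twist":[0,0,0],"grip":-1},{"translation":[0,0,0],"twist":[0,0,0],"grip":-1},{"translation":[2,0,0],"twist":[0,0,0],"grip":-1},{"translation":[2,0,0],"twist":[0,0,0],"grip":-1},{"translation":[0,0,0],"twist":[0,0,0],"grip":-1},{"translation":[0,0,0],"twist":[0,0,0],"grip":-1},{"translation":[0,0,0],"twist":[0,0,0],"grip":-1}]'
python3 -c "
from h import *
go([480,-95,68],-.443)"
```

```text
t: 12.4
tool_pos: [0.4956, -0.0977, 0.0691]
orientation: [0.684, 3.064, -0.003]
force: [-0.1, 0.6, -1.5]
opening: 0.0005
t 12.4 tcp [495.6 -97.7  69.1] shift [15.3 -4.2  1. ] turn [-0.001  0.002  0.004] F [-0.1  0.6 -1.5] q [-0.29 -0.    1.91 -0.    1.23 -1.43]
```

```bash
python3 -m pendant '[{"translation":[5,-2,1],"twist":[0,0,0],"grip":-1},{"translation":[5,-2,1],"twist":[0,0,0],"grip":-1},{"translation":[4,0,1],"twist":[0,0,0],"grip":-1},{"translation":[4,0,1],"twist":[0,0,0],"grip":-1},{"translation":[4,0,1.5],"twist":[0,0,0],"grip":-1},{"translation":[4,0,1.5],"twist":[0,0,0],"grip":-1},{"translation":[4,0,2],"twist":[0,0,0],"grip":-1},{"translation":[4,0,2],"twist":[0,0,0],"grip":-1},{"translation":[4,0,2],"twist":[0,0,0],"grip":-1},{"translation":[3,0,2],"twist":[0,0,0],"grip":-1}]'
python3 -c "
from h import *
go([480,-95,68],-.443)
p,d=snap('scene','b2'); tilt('scene',p,d,(517,-113),-.443,'b2')"
```

```text
t: 13.4
tool_pos: [0.4552, -0.0835, 0.0541]
orientation: [0.684, 3.06, -0.003]
force: [0.3, -0.7, 2.3]
opening: 0.0003
t 13.4 tcp [455.2 -83.5  54.1] shift [-27.4   0.2 -13.7] turn [-0.001  0.007  0.003] F [ 0.3 -0.7  2.3] q [-0.29 -0.1   2.04 -0.    1.2  -1.42]
-85 84 [59. 65. 69.]
-75 52 [52. 62. 74.]
-65 16 [ 70.  80. 143.]
-55 23 [ 48.  77. 150.]
-45 39 [ 21.  89. 151.]
-35 57 [ 45. 148. 157.]
-25 27 [ 20.  74. 106.]
-15 41 [ 39. 104. 113.]
-5 255 [ 93. 104. 115.]
5 223 [77. 86. 94.]
15 248 [38. 69. 78.]
25 191 [47. 54. 62.]
```

Tilt is about 0.53, the same as on the left, so I'll use the same second stage plus the extra push.

```bash
python3 -m pendant '[{"translation":[3,0,2.6],"twist":[0,-0.04,0],"grip":-1},{"translation":[3,0,2.4],"twist":[0,-0.04,0],"grip":-1},{"translation":[3.1,0,2.2],"twist":[0,-0.04,0],"grip":-1},{"translation":[3.2,0,2.1],"twist":[0,-0.04,0],"grip":-1},{"translation":[3.3,0,2],"twist":[0,-0.04,0],"grip":-1},{"translation":[3.3,0,1.9],"twist":[0,-0.04,0],"grip":-1},{"translation":[3.4,0,1.7],"twist":[0,-0.03,0],"grip":-1},{"translation":[3.5,0,1.6],"twist":[0,-0.03,0],"grip":-1},{"translation":[2.5,0,0.5],"twist":[0,0,0],"grip":-1},{"translation":[0,0,0],"twist":[0,0,0],"grip":-1}]'
python3 -c "
from h import *
go([480,-95,68],-.443,.3)
p,d=snap('scene','b3'); tilt('scene',p,d,(517,-113),-.443,'b3')
cv2.imwrite('pics/b3c.png',cv2.resize(p[130:330,170:470][...,::-1],None,fx=2.5,fy=2.5))"
```

```text
t: 14.45
tool_pos: [0.432, -0.0726, 0.0327]
orientation: [0.617, 2.76, -0.1]
force: [-0.0, -1.1, 0.1]
opening: 0.0006
t 14.45 tcp [432.  -72.6  32.7] shift [-61.4   0.1 -16.9] turn [0.001 0.02  0.003] F [-0.  -1.1  0.1] q [-0.23 -0.49  2.42 -0.09  0.9  -1.31]
-115 37 [ 36. 143. 160.]
-105 35 [ 46. 149. 158.]
-95 114 [ 58. 144. 156.]
-85 42 [ 76. 126. 136.]
-75 149 [ 92. 115. 120.]
-65 131 [ 79. 108. 112.]
-55 124 [ 97. 103. 107.]
-45 152 [ 13.  97. 102.]
-35 258 [19. 36. 96.]
-25 164 [45. 87. 91.]
-15 247 [61. 77. 86.]
-5 32 [64. 80. 84.]
```

View pics/b3c.png

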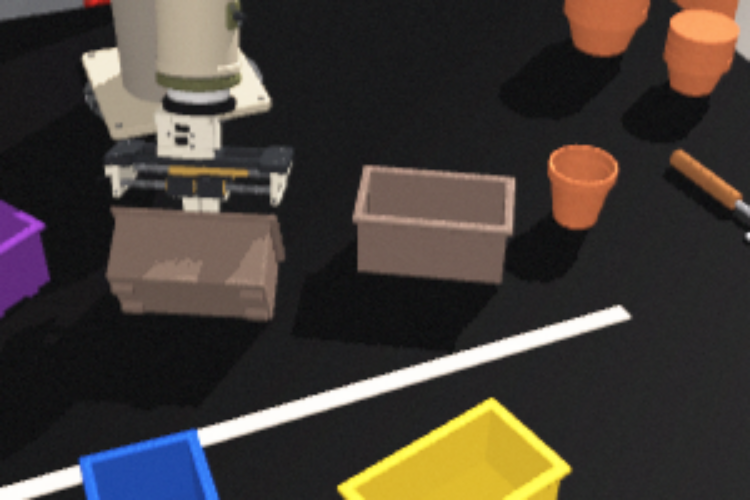

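The right tray's underside is bare at crop (195,260), tilted about 1.03, so the left tray is the stamped one. Hold, then let it down.

```bash
python3 -m pendant '[{"translation":[0,0,0],"twist":[0,0,0],"grip":-1},{"translation":[0,0,0],"twist":[0,0,0],"grip":-1},{"translation":[0,0,0],"twist":[0,0,0],"grip":-1},{"translation":[0,0,0],"twist":[0,0,0],"grip":-1},{"translation":[-2.5,0,-0.8],"twist":[0,0,0],"grip":-1},{"translation":[-3.5,0,-1.6],"twist":[0,0.03,0],"grip":-1},{"translation":[-3.5,0,-1.7],"twist":[0,0.04,0],"grip":-1},{"translation":[-3.5,0,-1.8],"twist":[0,0.04,0],"grip":-1},{"translation":[-3.5,0,-2],"twist":[0,0.04,0],"grip":-1},{"translation":[-3.3,0,-2.1],"twist":[0,0.04,0],"grip":-1}]'
python3 -m pendant '[{"translation":[-3.3,0,-2.3],"twist":[0,0.04,0],"grip":-1},{"translation":[-3.2,0,-2.5],"twist":[0,0.04,0],"grip":-1},{"translation":[-3,0,-2.5],"twist":[0,0.03,0],"grip":-1},{"translation":[-3,0,-2.5],"twist":[0,0,0],"grip":-1},{"translation":[-4,0,-2],"twist":[0,0,0],"grip":-1},{"translation":[-4,0,-2],"twist":[0,0,0],"grip":-1},{"translation":[-4,0,-2],"twist":[0,0,0],"grip":-1},{"translation":[-4,0,-1.5],"twist":[0,0,0],"grip":-1},{"translation":[-4,0,-1],"twist":[0,0,0],"grip":-1},{"translation":[-4,0,-1],"twist":[0,0,0],"grip":-1}]'
python3 -m pendant '[{"translation":[-4,0,0],"twist":[0,0,0],"grip":-1},{"translation":[-4,0,0],"twist":[0,0,0],"grip":-1},{"translation":[-4,0,0],"twist":[0,0,0],"grip":-1},{"translation":[-4,0,0],"twist":[0,0,0],"grip":-1},{"translation":[-2,0,-5],"twist":[0,0,0],"grip":-1},{"translation":[0,0,-25],"twist":[0,0,0],"grip":-1},{"translation":[0,0,-35],"twist":[0,0,0],"grip":-1},{"translation":[0,0,-30],"twist":[0,0,0],"grip":-1},{"translation":[0,0,0],"twist":[0,0,0],"grip":-1},{"translation":[0,0,0],"twist":[0,0,0],"grip":-1}]'
python3 -c "
from h import *
from m import trays
p,d=snap('top','b5'); trays('top',p,d)
p,d=snap('scene','b6'); trays('scene',p,d)
go([400,200,165],-.443)"
```

```text
t: 15.5
tool_pos: [0.4492, -0.0806, 0.0491]
orientation: [0.659, 2.948, -0.041]
force: [1.9, -1.0, -0.7]
opening: 0.0003
t: 16.5
tool_pos: [0.486, -0.098, 0.0712]
orientation: [0.683, 3.054, -0.004]
force: [-0.0, 0.2, -0.4]
opening: 0.0
t: 17.5
tool_pos: [0.5019, -0.1058, 0.1696]
orientation: [0.684, 3.057, -0.003]
force: [-0.3, 0.1, -0.6]
opening: 0.0006
top 811 [262. 279.] rect [471.8 182.3] [172.7 101.9] 61.7 z [0.073  0.0847 0.0897]
top 197 [385. 290.] rect [ 459.7 -129.3] [93.3 39. ] 64.6 z [0.0788 0.0851 0.0901]
scene 1193 [343. 212.] rect [472.9 182.1] [172.1 107.2] 61.8 z [0.0617 0.0786 0.0875]
scene 1411 [242. 243.] rect [ 506.2 -107.1] [172.4 107.7] 64.2 z [0.0617 0.081  0.0875]
t 17.6 tcp [ 501.7 -105.7  169. ] shift [222.3 233.3   2.1] turn [-0.     0.008  0.003] F [ 0.8  1.1 -0.5] q [-0.31 -0.09  1.8  -0.    1.42 -1.44]
```

Stamped tray now at (472,182), yaw -0.493. It needs about 188 mm along its own x, and the path is clear. I'll go round behind it with open fingers and push low, leaning the hand back to stay clear of the rim.

```bash
python3 -m pendant '[{"translation":[30,31,0],"twist":[0,0,0],"grip":1},{"translation":[30,31,0],"twist":[0,0,0],"grip":1},{"translation":[30,31,0],"twist":[0,0,0],"grip":1},{"translation":[30,31,0],"twist":[0,0,0],"grip":1},{"translation":[30,31,0],"twist":[0,0,0],"grip":1},{"translation":[30,31,0],"twist":[0,0,0],"grip":1},{"translation":[30,31,0],"twist":[0,0,0],"grip":1},{"translation":[30,31,0],"twist":[0,0,0],"grip":1},{"translation":[0,0,0],"twist":[0,0,0.05],"grip":1},{"translation":[0,0,0],"twist":[0,0,0],"grip":1}]'
python3 -c "
from h import *
go([393,225,100],-.493)"
```

```text
t: 18.6
tool_pos: [0.3777, 0.2311, 0.1534]
orientation: [-0.765, -3.036, 0.015]
force: [-0.1, 0.4, 0.4]
opening: 0.0757
t 18.6 tcp [377.7 231.1 153.4] shift [-16.7   2.5  53.2] turn [-0.012 -0.008 -0.001] F [-0.1  0.4  0.4] q [ 0.43 -0.25  1.98 -0.    1.43 -0.64]
```

```bash
python3 -m pendant '[{"translation":[-4,0,5],"twist":[0,-0.06,0],"grip":1},{"translation":[-4,0,10],"twist":[-0.01,-0.06,0],"grip":1},{"translation":[-2,0,10],"twist":[0,-0.06,0],"grip":1},{"translation":[0,0,10],"twist":[0,-0.06,0],"grip":1},{"translation":[2,0,10],"twist":[0,-0.06,0],"grip":1},{"translation":[4,0,15],"twist":[0,0,0],"grip":1},{"translation":[5,0,15],"twist":[0,0,0],"grip":1},{"translation":[5,0,15],"twist":[0,0,0],"grip":1},{"translation":[0,0,0],"twist":[0,0,0],"grip":1},{"translation":[0,0,0],"twist":[0,0,0],"grip":1}]'
python3 -c "
from h import *
go([393,225,28],-.493,.3)"
```

```text
t: 19.6
tool_pos: [0.3876, 0.2142, 0.0502]
orientation: [0.686, 2.771, -0.128]
force: [0.1, -0.3, 0.5]
opening: 0.0933
t 19.6 tcp [387.6 214.2  50.2] shift [ 6.7 12.4 20.9] turn [-0.016 -0.002  0.01 ] F [ 0.1 -0.3  0.5] q [ 0.62 -0.26  2.21 -0.31  1.09 -0.33]
```

```bash
python3 -m pendant '[{"translation":[2,4,7],"twist":[-0.016,0,0.01],"grip":1},{"translation":[2,4,7],"twist":[0,0,0],"grip":1},{"translation":[2,4,7],"twist":[0,0,0],"grip":1},{"translation":[0,0,0],"twist":[0,0,0],"grip":1},{"translation":[-7,0,2],"twist":[0,0,0],"grip":1},{"translation":[-7,0,2],"twist":[0,0,0],"grip":1},{"translation":[-7,0,2],"twist":[0,0,0],"grip":1},{"translation":[0,0,0],"twist":[0,0,0],"grip":1},{"translation":[0,0,0],"twist":[0,0,0],"grip":1},{"translation":[0,0,0],"twist":[0,0,0],"grip":1}]'
python3 -c "
from h import *
go([432.6,203.5,28],-.493,.3)
p,d=snap('scene','c1')
cv2.imwrite('pics/c1c.png',cv2.resize(p[130:330,170:470][...,::-1],None,fx=2.5,fy=2.5))"
```

```text
t: 20.6
tool_pos: [0.4182, 0.2134, 0.0314]
orientation: [0.697, 2.762, -0.102]
force: [-1.0, 0.6, 0.4]
opening: 0.0928
t 20.6 tcp [418.2 213.4  31.4] shift [-15.6  -1.9   8.4] turn [ 0.002  0.    -0.002] F [-1.   0.6  0.4] q [ 0.57 -0.17  2.18 -0.31  1.01 -0.36]
```

View pics/c1c.png

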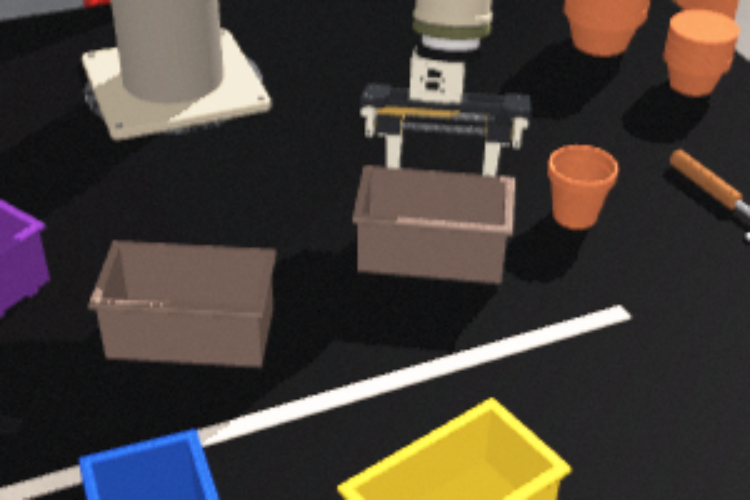

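Both trays stand, and the open fingers are behind the stamped tray at crop (393,155) and (490,158). Pushing.

```bash
python3 -m pendant '[{"translation":[-5,0,1.5],"twist":[0,0,0],"grip":1},{"translation":[-6,0,1.8],"twist":[0,0,0],"grip":1},{"translation":[-7,0,2.1],"twist":[0,0,0],"grip":1},{"translation":[-8,0,2.4],"twist":[0,0,0],"grip":1},{"translation":[-8,0,2.4],"twist":[0,0,0],"grip":1},{"translation":[-8,0,2.4],"twist":[0,0,0],"grip":1},{"translation":[-8,0,2.4],"twist":[0,0,0],"grip":1},{"translation":[-8,0,2.4],"twist":[0,0,0],"grip":1},{"translation":[-5,0,1.5],"twist":[0,0,0],"grip":1},{"translation":[0,0,0],"twist":[0,0,0],"grip":1}]'
python3 -c "
from h import *
from m import trays
go([597.8,116,28],-.493,.3)
p,d=snap('scene','c2'); trays('scene',p,d)"
```

```text
t: 21.65
tool_pos: [0.4806, 0.1794, 0.0314]
orientation: [0.697, 2.763, -0.102]
force: [-1.8, 1.1, -0.3]
opening: 0.0932
t 21.65 tcp [480.6 179.4  31.4] shift [-126.4   -0.2   42.5] turn [ 0.002 -0.001 -0.002] F [-1.8  1.1 -0.3] q [ 0.43 -0.08  2.09 -0.29  0.96 -0.5 ]
scene 1367 [342. 225.] rect [519.7 156.3] [171.7 129.1] 62.0 z [0.0619 0.0815 0.0887]
scene 1423 [242. 243.] rect [ 506.4 -107.2] [171.8 106.5] 64.6 z [0.0619 0.0808 0.0874]
```

```bash
python3 -m pendant '[{"translation":[-6,0,1.8],"twist":[0,0,0],"grip":1},{"translation":[-9,0,2.7],"twist":[0,0,0],"grip":1},{"translation":[-12,0,3.6],"twist":[0,0,0],"grip":1},{"translation":[-12,0,3.6],"twist":[0,0,0],"grip":1},{"translation":[-12,0,3.6],"twist":[0,0,0],"grip":1},{"translation":[-12,0,3.6],"twist":[0,0,0],"grip":1},{"translation":[-12,0,3.6],"twist":[0,0,0],"grip":1},{"translation":[-9,0,2.7],"twist":[0,0,0],"grip":1},{"translation":[-6,0,1.8],"twist":[0,0,0],"grip":1},{"translation":[0,0,0],"twist":[0,0,0],"grip":1}]'
python3 -c "
from h import *
from m import trays
go([597.8,116,28],-.493,.3)
p,d=snap('scene','c3'); trays('scene',p,d,.075)
p,d=snap('top','c3t'); trays('top',p,d)"
```

```text
t: 22.7
tool_pos: [0.5705, 0.1301, 0.0314]
orientation: [0.697, 2.764, -0.104]
force: [-0.7, 0.3, 0.2]
opening: 0.0932
t 22.7 tcp [570.5 130.1  31.4] shift [-28.4   0.5  12.3] turn [ 0.    -0.002 -0.001] F [-0.7  0.3  0.2] q [ 0.27  0.08  1.93 -0.26  0.92 -0.67]
scene 978 [339. 247.] rect [606.2 108.9] [172.  133.9] 62.1 z [0.077  0.0852 0.0906]
scene 839 [243. 241.] rect [ 506.4 -107.2] [171.6 108.4] 64.5 z [0.0771 0.085  0.0877]
top 600 [298. 217.] rect [620.  101.6] [172.2  97.9] 61.6 z [0.0672 0.0841 0.0889]
top 860 [376. 267.] rect [ 504.9 -107.4] [172.2 102.8] 64.8 z [0.0691 0.085  0.0896]
```

```bash
python3 -m pendant '[{"translation":[-4,0,1.2],"twist":[0,0,0],"grip":1},{"translation":[-5,0,1.6],"twist":[0,0,0],"grip":1},{"translation":[-5,0,1.6],"twist":[0,0,0],"grip":1},{"translation":[-4,0,1.2],"twist":[0,0,0],"grip":1},{"translation":[-3,0,1],"twist":[0,0,0],"grip":1},{"translation":[0,0,0],"twist":[0,0,0],"grip":1},{"translation":[8,0,-2.4],"twist":[0,0,0],"grip":1},{"translation":[15,0,-4.5],"twist":[0,0,0],"grip":1},{"translation":[20,0,-6],"twist":[0,0,0],"grip":1},{"translation":[20,0,-6],"twist":[0,0,0],"grip":1}]'
python3 -m pendant '[{"translation":[20,0,-6],"twist":[0,0,0],"grip":1},{"translation":[20,0,-20],"twist":[0,0,0],"grip":1},{"translation":[15,0,-30],"twist":[0,0,0],"grip":1},{"translation":[0,0,-30],"twist":[0,0,0],"grip":1},{"translation":[0,0,-30],"twist":[0,0,0],"grip":1},{"translation":[0,0,-30],"twist":[0,0,0],"grip":1},{"translation":[0,0,0],"twist":[0,0,0],"grip":1},{"translation":[0,0,0],"twist":[0,0,0],"grip":1},{"translation":[0,0,0],"twist":[0,0,0],"grip":1},{"translation":[0,0,0],"twist":[0,0,0],"grip":1}]'
python3 -c "
from h import *
from m import trays
p,d=snap('scene','d1'); trays('scene',p,d)
p,d=snap('top','d1t'); trays('top',p,d)
go([597.8,116,28],-.493,.3)"
```

```text
t: 23.8
tool_pos: [0.5303, 0.152, 0.0313]
orientation: [0.698, 2.762, -0.103]
force: [-0.0, -0.1, 0.2]
opening: 0.093
t: 24.8
tool_pos: [0.4295, 0.2017, 0.1539]
orientation: [0.689, 2.768, -0.104]
force: [-0.2, -1.0, 0.2]
opening: 0.0929
scene 1421 [243. 243.] rect [ 506.6 -107.5] [172.9 107.3] 64.0 z [0.0617 0.0805 0.0872]
scene 1476 [337. 257.] rect [637.1  93.4] [171.9 108.4] 62.0 z [0.062  0.0812 0.0874]
top 844 [298. 217.] rect [636.5  93.4] [172.7 102.6] 61.8 z [0.0686 0.084  0.0898]
top 854 [376. 268.] rect [ 505.  -107.4] [172.2 102.4] 64.6 z [0.0697 0.0849 0.0896]
t 24.9 tcp [429.5 201.5 153.7] shift [-143.8    3.7  175.3] turn [-0.    -0.004  0.005] F [-0.3 -0.1  0.2] q [ 0.53 -0.33  2.07 -0.27  1.26 -0.49]
```

View pics/d1.png

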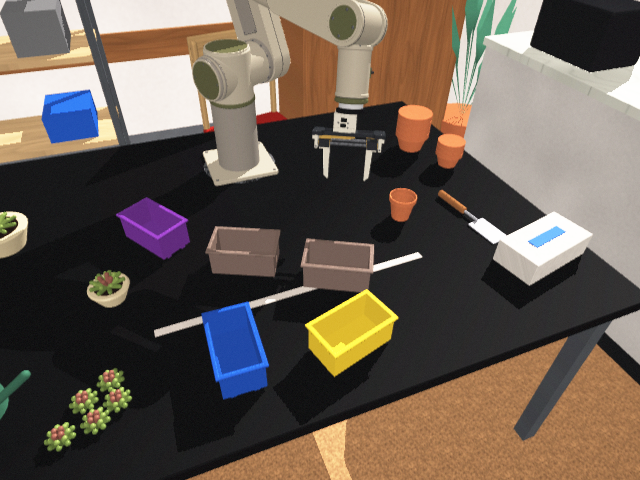

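The stamped tray stands on the tape at pixel (338,265), centre (636.8,93.4), with the line there at x ≈ 637.7. The plain tray stands at (243,250), and the pot, bowl and trowel are where they were. The hand is clear of everything, so I'm handing in.

```bash
python3 -c "
from plant import robot
print(robot.close_job())"
```

```text
the job is handed in; nothing more can be done
None
```

I tipped both trays, pushed the stamped one onto the tape and handed the job in at about 25 s of the 72 s; no verdict is reported.

- **Tipping:** The left tray was measured at about 1.0 rad and then pushed slightly further before the hold. The right tray was measured at about 1.03 rad. Both were held for a moment and let back down onto their feet. The stamp was on the left tray, and the right tray's underside was bare.
- **Placing:** Both cameras put the stamped tray's centre at about (637, 93) mm, roughly 1 mm from the tape's middle.
- **Other things:** The plain tray stands upright about 137 mm on the robot's side of the line. The pot, bowl and trowel looked unmoved in the last picture, though I did not measure them again. The hand was clear of everything, with about zero force on it.
- **Failed check:** One early script stopped on a camera-info error before measuring the line from the scene camera. The line's position therefore comes from the top camera only. No other check failed or disagreed.

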